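# Latch the blue guard bar in front of the tilt-out bin

### The job

Swing the blue guard bar round on its tall bolt until its slot drops over the short stud in front of the tilt-out bin (the closed box with the orange front), not the stud in front of the open tray, and leave it lying flat there, so that the front cannot drop right open. Do not tip over the egg timer that stands on the caddy.

Things in the scene. Friction and masses are not known exactly. Their poses are not given: they have to be found in the camera images.
- guard_bar: Blue plastic bar, in mm 240x52x8, on feet: plate 6 to 14 above them. Origin: centre of its round 32 hole, level of the feet. x runs along the bar from hole to slot, z up. Slot closed, 44 along x by 32 across, centred at x=180. Upright yellow square block 26x26 at x=90, y=0, z=14 to 58, sides parallel to x and y. Starts flat on the worktop, hole round the tall bolt, pointing roughly at the robot.
- pivot_bolt (a point): Foot, on the worktop, of the fixed tall steel bolt through the bar's hole: shank 12 mm in diameter, 64 high, with a 44 wide, 8 thick head on top (the bar can be raised about 45, but not taken off). It stands in a black suction cup 44 wide, 2.5 high.
- bin_stud (a point): Foot, on the worktop, of the fixed short stud before the bin: 12 mm in diameter, 22 high, no head, 180 from the pivot bolt. The bar must be raised 16, better 25 to 30, to pass over it. Bin: white box 130 wide, 75 high, closed top, orange hinged front that is shut, 60 behind the stud. A like stud, before a white open tray, is opposite across the bolt; the two may be either way round.
- egg_timer: Loose sand-glass egg timer, glass between wooden discs, 48 mm in diameter, 85 high, standing on the white caddy deck between bin and tray, 110 to 140 behind the tall bolt. Origin: centre of its underside, z up.
Mind the look-alikes: they are no part of the job. Leave any brown or yellow look-alike of the part that bears bin_stud alone.

How it is judged:
By the outcome, as a careful person would: the job done as asked, in the order asked, and still so for the second after the job is handed in, with the robot touching nothing.
It also fails if it takes over 32 s, if anything falls off the work surface, if the arm or the gripper's body presses on something with over 40 N, if the wrist force passes 120 N, or if a joint passes its speed limit or range.

### The arm

A 7-joint arm with a two-finger parallel gripper is mounted at the origin on the work surface. World frame = base frame: x ahead of the robot, y to its left, z up, the work surface at z = 0. Lengths are in m, angles in degrees, forces in N, time in s.
With the tool pointing down it reaches from about 0.425 to 0.875 m from the base axis. Payload 4.7 kg.
Tool frame: the origin (TCP) lies on the centre line of the jaws, within the pads' length; the fingertips stand env.nose_length ahead of it and the grasp point (between the pads) lies 8 mm behind it (env.nose_length is the distance from the TCP to the fingertips, in m); y points along the fingers, z is the direction in which the jaws open and shut, and the axes are right-handed (so a half turn about y gives the same grasp; the last joint's range is limited). The gripper opens to 87 mm and grips with 3 to 60 N. Pads are 19 mm wide; open, the fingers measure 117 mm over their backs; the gripper's body (75 mm by 190 mm) begins 51 mm behind the grasp point.
Start: joints at [-64.739, 18.392, -4.016, 83.108, 1.295, 78.541, -3.26], TCP at [0.269, 0.592, 0.234] pointing down, gripper open.
Joint ranges: [-163.93, 163.93], [-17.29, 119.83], [-79.2, 71.16], [3.27, 140.29], [-89.18, 269.18], [5.43, 117.66], [-154.24, 154.24]. Speed limits (degrees/s): [147.25, 147.25, 180, 180, 180, 180, 180].

### API

Orientations are given as [roll, pitch, yaw] about the fixed x, y, z axes, in that order (R = Rz(yaw) Ry(pitch) Rx(roll)).
In Python, from cell import env, read_camera, camera_info, job, models gives the robot as it stands.
- The arm moves only by the tool move_arm, never from a script. Its argument "moves" is a list of rows, each a list of 6 numbers: the shift along the tool's x, y, z in mm, then the turn, a rotation vector about the tool's x, y, z in degrees. In form: [[x, y, z, ax, ay, az], ...]. A call has 1 to 20 rows; each row is the pose to reach, as a shift and turn from the pose commanded when the call began, along the tool's axes at that moment; what a row does not reach only later rows make up. A row lasts 1/12 s, in which the tool goes at most 41.7 mm and 7.16 degrees, less where a joint would pass 70% of its speed; a pose out of reach is approached as far as the arm can. A call with a gripper value outside its range is refused whole. "claw" is the finger opening in mm, from 0 to 87, set as the call begins (left out, the last holds). The fingers move at their own pace and stop on an object; "newtons" is the grip in N (left out, the last holds). Time passes only in rows, so rows that repeat a pose let the fingers close. It gives the time, the measured TCP pose, the force and the opening at its end, in the units of the state.
- env.get_obs(): the state, without advancing time (a new reading comes with each control period).
- read_camera(name): name is "side" or "top" or "wrist"; returns (picture, depth): 480x640x3 uint8, red, green, blue; 480x640 float32, m along the optical axis (not along the pixel's ray), 0 where there is no reading.
- camera_info(name): a dict with "fx", "fy", "cx", "cy" (pixels), "R" (3x3) and "t" (3): a world point X has camera coordinates R X + t. Camera axes: x right, y down, z forward; pixel columns grow to the right and rows downward; lengths in m; the calibration is good to about 2 mm. A picture is of the moment at which its call begins: read the wrist's pose just before it. camera_info takes no time and is no camera call; for the wrist camera it gives the pose at the moment of the call.
- job.sign_off(): hands the job in, once; it reports no verdict.
Trained networks look in the newest picture that a camera, given by its name, has taken for a name from the list of things; names that differ only in an ending like _2 or _b are one class to them, and where a whole thing is asked for, a point or a joint stands for the part that bears it (a point fixed in the world has none). Each returns a list of dicts, best first, with "score" (0 to 1); they miss things now and then, are a little off and sometimes report something else, mostly with a low value. They report only what shows in the picture. A call takes as long as a camera call. They do not tell look-alikes from the thing itself.
- models.spot_in(target, camera): "point" ([x, y, z] in m, in world coordinates, good to about 4 mm: the middle of the surface that is visible of it).
- models.cut_out(target, camera): "mask" (480x640 bool, what is visible of it).
The state is a dict: "time_s": time; "qpos": joint angles; "joint_velocities": joint speeds; "effort": joint torques, N m; "tool_pos": TCP position; "tool_rot": TCP orientation; "force": force on the tool from outside, world axes, zero at the start; "wrist_torque": the same for the moment, N m; "grip_width": finger opening in m.
Only numpy, scipy, OpenCV 4.12 (cv2) and the standard library are available. Lean on these libraries where they do the work, as an engineer would, in place of code of your own. Each camera call takes 0.05 s, during which the arm holds its last target.

## Working session

There is one attempt and no reset: what is moved stays moved. The work goes in short steps, Python scripts to look and compute and a tool call to move; the robot and the scene stay as the last step left them, time stands still between calls to the robot, and variables do not carry over. Pictures are saved under pics/ and viewed, and the job is handed in when it is done.

Besides the shell and the picture viewer there is one more tool, called after "Request:" as name(argument=value, ...), one argument or row to a line, values as JSON. move_arm: Moves the arm, as the interface text tells. Its arguments: {"type":"object","properties":{"moves":{"type":"array","items":{"type":"array","items":{"type":"number"}}},"claw":{"type":"number"},"newtons":{"type":"number"}},"required":["moves"]}

```bash
mkdir -p pics; ls
cat > h.py <<'E'
from cell import env, read_camera, camera_info, job, models
import numpy as np, cv2
def grab(n,f):
    im,d=read_camera(n); cv2.imwrite('pics/'+f,im[:,:,::-1]); return im,d
def w(n,d,u,v):
    c=camera_info(n); z=d[v,u]; p=np.array([(u-c['cx'])/c['fx']*z,(v-c['cy'])/c['fy']*z,z])
    return np.array(c['R']).T@(p-np.array(c['t']))
def proj(n,X):
    c=camera_info(n); p=np.array(c['R'])@np.array(X)+np.array(c['t']); return p[0]/p[2]*c['fx']+c['cx'],p[1]/p[2]*c['fy']+c['cy']
E
python3 - <<'E'
from h import *
np.set_printoptions(precision=4,suppress=True)
for n in('top','side'):
    im,d=grab(n,n+'0.png'); np.save(n+'0.npy',d)
    for t in('guard_bar','pivot_bolt','bin_stud','egg_timer'):
        try:
            print(n,t,[(round(r['score'],2),np.round(r['point'],4),np.round(proj(n,r['point']))) for r in models.spot_in(t,n)])
        except Exception as e: print(t,e)
o=env.get_obs();print(o,env.nose_length)
E
```

```text
pics
top guard_bar [(0.79, array([ 0.531 , -0.0399,  0.0137]), array([332., 223.])), (0.32, array([ 0.6981, -0.2085,  0.0755]), array([424., 131.]))]
top pivot_bolt [(0.81, array([ 0.7709, -0.0225,  0.0066]), array([326., 110.]))]
top bin_stud [(0.77, array([ 0.3068, -0.2036,  0.0752]), array([426., 344.])), (0.74, array([0.5013, 0.1848, 0.0749]), array([208., 227.])), (0.73, array([ 0.6975, -0.2082,  0.0721]), array([424., 132.]))]
top egg_timer [(0.57, array([ 0.7371, -0.0482,  0.0875]), array([340., 107.]))]
side guard_bar [(0.67, array([ 0.5551, -0.0259,  0.0114]), array([301., 251.]))]
side pivot_bolt [(0.84, array([ 0.787 , -0.0163,  0.0026]), array([199., 279.]))]
side bin_stud [(0.86, array([ 0.7202, -0.1824,  0.0711]), array([212., 207.])), (0.83, array([0.5204, 0.2138, 0.0728]), array([357., 292.])), (0.65, array([ 0.328 , -0.1725,  0.0682]), array([370., 181.]))]
side egg_timer [(0.79, array([ 0.7521, -0.0351,  0.0534]), array([211., 252.])), (0.43, array([ 0.7223, -0.1874,  0.0764]), array([210., 204.]))]
{'time_s': 0.5, 'qpos': array([-64.7397,  18.3947,  -4.0155,  83.1087,   1.2965,  78.5407,
        -3.2618]), 'joint_velocities': array([-0.0824, -0.1364, -0.0739,  0.0711, -0.108 , -0.0583, -0.0079]), 'effort': array([  0.0002, -49.0602,  -0.4025, -31.2463,  -0.0636,   0.0346,
         0.    ]), 'tool_pos': array([0.2691, 0.5917, 0.2335]), 'tool_rot': array([-89.9988,  -0.0044, -24.4536]), 'force': array([ 0.7174, -0.189 ,  0.0798]), 'wrist_torque': array([-0.0022,  0.0496,  0.0201]), 'grip_width': 0.08695908566696144} 0.011
```

View pics/top0.png

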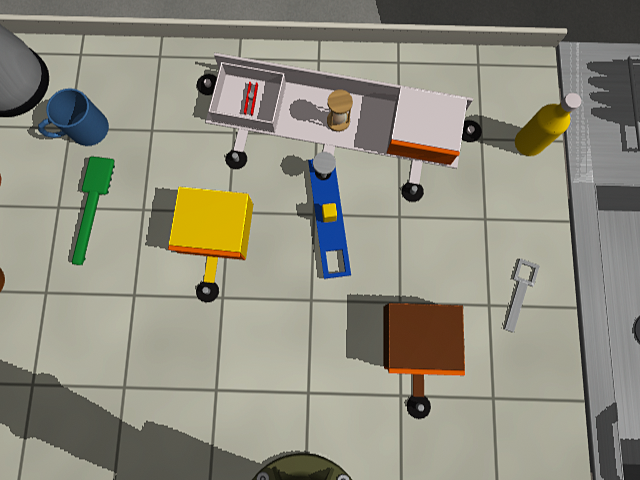

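View pics/side0.png

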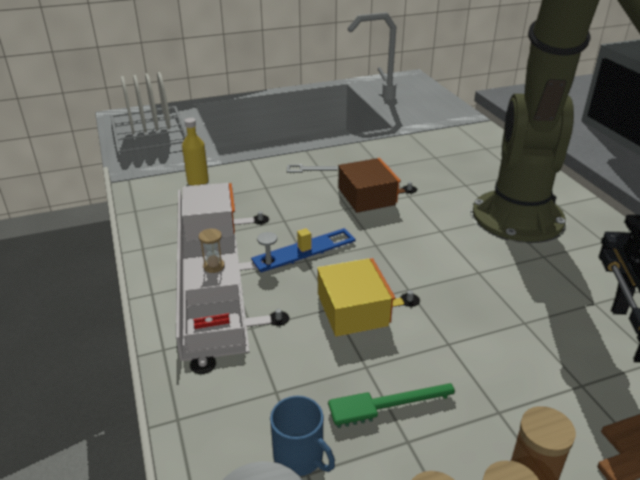

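Run:
```python
import cv2
im=cv2.imread('pics/top0.png')
cv2.imwrite('pics/c1.png',cv2.resize(im[130:290,220:450],None,fx=3.4,fy=3.4,interpolation=cv2.INTER_CUBIC))
im=cv2.imread('pics/side0.png')
cv2.imwrite('pics/c2.png',cv2.resize(im[180:340,170:370],None,fx=3.7,fy=3.7,interpolation=cv2.INTER_CUBIC))
```

```text
(no output)
```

View pics/c1.png

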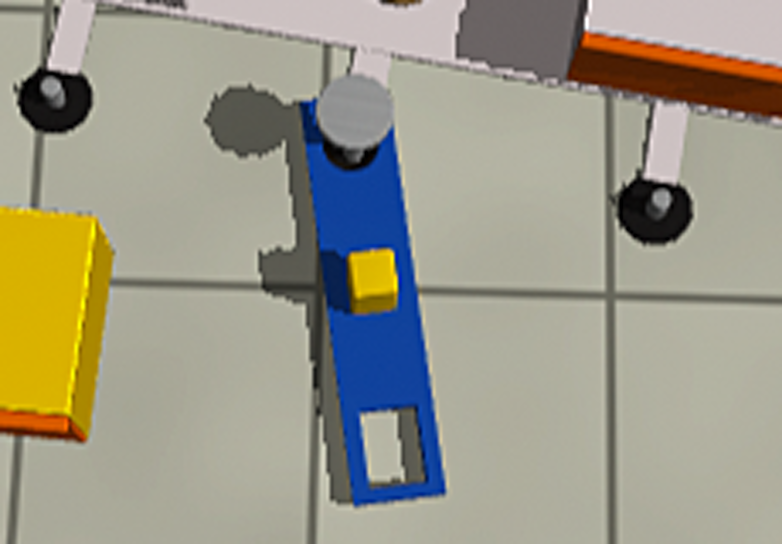

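View pics/c2.png

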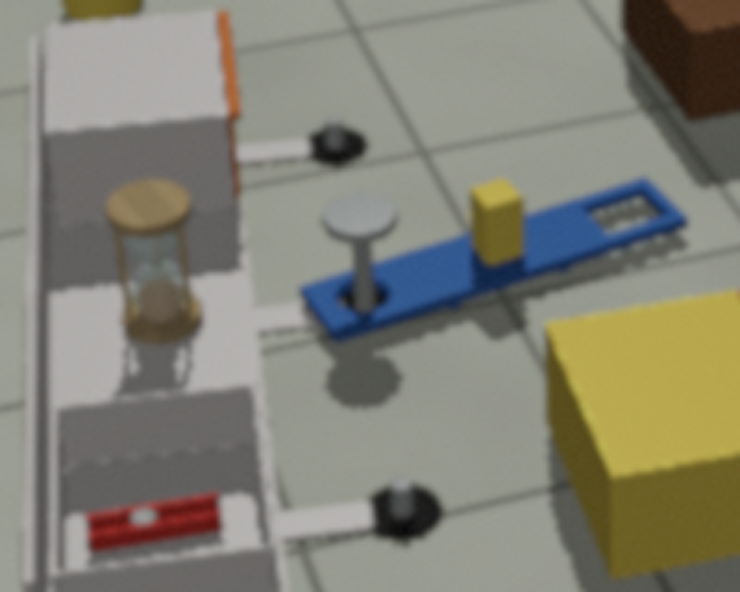

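Run:
```python
from h import *
np.set_printoptions(precision=4,suppress=True)
def at(n,u,v,z):
    c=camera_info(n);R=np.array(c['R']);o=-R.T@np.array(c['t']);r=R.T@np.array([(u-c['cx'])/c['fx'],(v-c['cy'])/c['fy'],1]);return o+r*(z-o[2])/r[2]
f=lambda x,y:(x/3.4+220-.35,y/3.4+130-.35)
g=lambda x,y:(x/3.7+170-.35,y/3.7+180-.35)
for k,p,z in[('bolt head',(355,112),.072),('binstud',(660,203),.022),('traystud',(53,90),.022),('block',(372,267),.058),('end1',(355,505),.014),('end2',(445,492),.014),('near1',(301,103),.014),('slot',(393,447),.014)]:
    print('top',k,at('top',*f(*p),z))
for k,p,z in[('bolt head',(360,215),.072),('binstud',(335,132),.022),('traystud',(404,491),.022),('block',(497,193),.058),('end1',(645,180),.014),('end2',(688,220),.014),('near1',(303,293),.014),('near2',(335,337),.014)]:
    print('side',k,at('side',*g(*p),z))
d=np.load('top0.npy')
im=cv2.imread('pics/top0.png');h=cv2.cvtColor(im,cv2.COLOR_BGR2HSV)
def cloud(n,d,m):
    c=camera_info(n);v,u=np.nonzero(m&(d>0));z=d[v,u];P=np.c_[(u-c['cx'])/c['fx']*z,(v-c['cy'])/c['fy']*z,z];return (P-np.array(c['t']))@np.array(c['R'])
for n in('top','side'):
    d=np.load(n+'0.npy');h=cv2.cvtColor(cv2.imread(f'pics/{n}0.png'),cv2.COLOR_BGR2HSV)
    b=(h[...,0]>100)&(h[...,0]<125)&(h[...,1]>150)&(h[...,2]>60)
    P=cloud(n,d,b);P=P[(abs(P[:,1])<.12)&(P[:,2]<.03)&(P[:,0]>.3)]
    r=cv2.minAreaRect((P[:,:2]*1000).astype(np.float32)); print(n,r,cv2.boxPoints(r),np.median(P[:,2]))
    y=(h[...,0]>18)&(h[...,0]<35)&(h[...,1]>150)
    P=cloud(n,d,y);P=P[(abs(P[:,1])<.1)&(P[:,2]>.052)&(P[:,0]>.5)]
    print('block',len(P),P.mean(0) if len(P) else 0,cv2.minAreaRect((P[:,:2]*1000).astype(np.float32)))
```

```text
top bolt head [ 0.6318 -0.0211  0.072 ]
top binstud [ 0.6007 -0.1973  0.022 ]
top traystud [0.6598 0.155  0.022 ]
top block [ 0.5479 -0.0326  0.058 ]
top end1 [ 0.4228 -0.027   0.014 ]
top end2 [ 0.4315 -0.0769  0.014 ]
top near1 [0.6589 0.0107 0.014 ]
top slot [ 0.4561 -0.0474  0.014 ]
side bolt head [ 0.6336 -0.0192  0.072 ]
side binstud [ 0.6071 -0.1843  0.022 ]
side traystud [0.6629 0.1625 0.022 ]
side block [ 0.5458 -0.0328  0.058 ]
side end1 [ 0.4331 -0.0753  0.014 ]
side end2 [ 0.424  -0.0253  0.014 ]
side near1 [ 0.6678 -0.0334  0.014 ]
side near2 [0.6609 0.0138 0.014 ]
top ((548.291748046875, -32.27655029296875), (246.3426513671875, 51.91130065917969), 9.050575256347656) [[422.5709 -26.0197]
 [430.7369 -77.2847]
 [674.0126 -38.5334]
 [665.8466  12.7316]] 0.013852244124714537
block 189 [ 0.5435 -0.0328  0.0573] ((544.17333984375, -32.691627502441406), (25.792667388916016, 25.223766326904297), 8.358721733093262)
side ((547.4501342773438, -31.31475067138672), (236.72154235839844, 53.96164321899414), 9.332070350646973) [[426.2807 -23.8839]
 [435.031  -77.1314]
 [668.6195 -38.7456]
 [659.8693  14.5019]] 0.01368799515580352
block 30 [ 0.5498 -0.0229  0.0556] ((549.10546875, -22.6715087890625), (11.876689910888672, 22.127872467041016), 73.03917694091797)
```

Top view: the white box with the orange front is at (430,125), and its stud is at (414,190). The tray stud is at (236,156), the bolt head at (324,163) and the block at (329,208). The yellow box at (210,222) and brown box at (425,340) are look-alikes. The crop confirms that the stud on the white strip, about 179 mm from the bolt, is the one wanted.

I'll grip the block with the jaws along the bar. First I move above it.

Request:
move_arm(
  moves=[
    [10,2,-9,0,1,0],
    [31,5,-27,0,3,0],
    [61,10,-55,0,7,0],
    [92,15,-82,0,10,0],
    [122,20,-109,0,13.5,0],
    [153,25,-136,0,17,0],
    [184,30,-164,0,20.5,0],
    [214,35,-191,0,24,0],
    [245,40,-218,0,27,0],
    [275,45,-246,0,30.5,0],
    [306,50,-273,0,34,0],
    [337,55,-300,0,37,0],
    [367,60,-328,0,41,0],
    [398,66,-355,0,44,0],
    [428,71,-382,0,47.5,0],
    [454,75,-405,0,50,0],
    [474,78,-423,0,52.5,0],
    [490,81,-437,0,54,0],
    [502,83,-448,0,55.5,0],
    [510,84,-455,0,56.5,0],
  ],
  claw=60,
  newtons=30,
)

```text
time_s: 2.17
tool_pos: [0.5454, -0.0356, 0.1495]
tool_rot: [-90.0, -0.0, -81.1]
force: [-0.4, -0.3, 1.0]
grip_width: 0.0598
```

Request:
move_arm(
  moves=[
    [0,0,0,0,0,0],
    [0,0,0,0,0,0],
  ],
)

```text
time_s: 2.33
tool_pos: [0.5449, -0.0328, 0.1495]
tool_rot: [-90.0, 0.0, -80.9]
force: [-0.0, 0.4, 0.2]
grip_width: 0.0596
```

Run:
```python
from h import *
np.set_printoptions(precision=4,suppress=True)
o=env.get_obs();print(o['time_s'],o['tool_pos'],o['tool_rot'],o['qpos'],o['grip_width'])
c=camera_info('wrist');print(c)
im,d=grab('wrist','w1.png');np.save('w1.npy',d)
h=cv2.cvtColor(im,cv2.COLOR_RGB2HSV)
y=(h[...,0]>18)&(h[...,0]<35)&(h[...,1]>150)&(d>0)
v,u=np.nonzero(y);z=d[v,u];P=np.c_[(u-c['cx'])/c['fx']*z,(v-c['cy'])/c['fy']*z,z];P=(P-np.array(c['t']))@np.array(c['R'])
P=P[(P[:,2]>.052)&(P[:,2]<.065)&(abs(P[:,1]+.03)<.04)&(abs(P[:,0]-.545)<.04)];print(len(P),P.mean(0) if len(P) else 0,cv2.minAreaRect((P[:,:2]*1000).astype(np.float32)) if len(P) else 0)
```

```text
2.3333 [ 0.5449 -0.0328  0.1495] [-90.0226   0.0411 -80.921 ] [-25.9537   9.5997  29.407  105.1838  -5.1593  66.5505  14.2483] 0.0596093353630365
{'fx': 420.6993976972054, 'fy': 420.6993976972054, 'cx': 318.2048162541213, 'cy': 243.56004728110995, 'R': array([[ 0.9876,  0.1568, -0.001 ],
       [ 0.1499, -0.9422,  0.2997],
       [ 0.0461, -0.2962, -0.954 ]]), 't': array([-0.5327, -0.1244,  0.2767])}
329 [ 0.5457 -0.0256  0.0563] ((544.998046875, -33.33726501464844), (24.349903106689453, 23.867177963256836), 7.893204689025879)
```

View pics/w1.png

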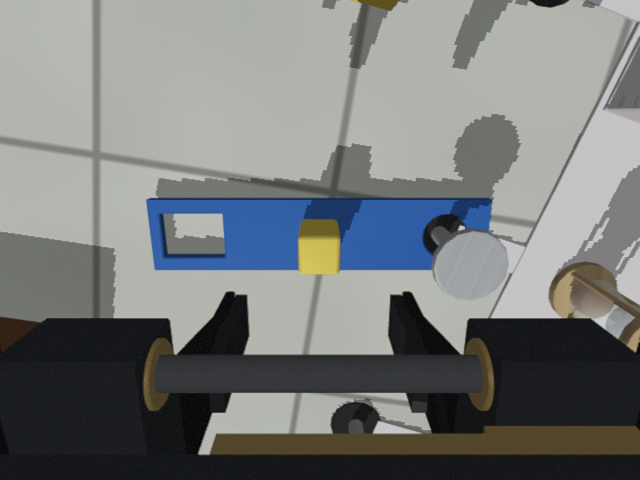

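The wrist view shows the block at (319,247) on the jaws' centre line (318) and the bar parallel to the jaw travel. I'll go down and grip.

Request:
move_arm(
  moves=[
    [0,10,0,0,0,0],
    [0,30,0,0,0,0],
    [0,55,0,0,0,0],
    [0,80,0,0,0,0],
    [0,100,0,0,0,0],
    [0,110,0,0,0,0],
    [0,115,0,0,0,0],
    [0,115,0,0,0,0],
    [0,115,0,0,0,0],
  ],
)

```text
time_s: 3.13
tool_pos: [0.5456, -0.0332, 0.0353]
tool_rot: [-89.9, 0.0, -80.9]
force: [0.2, -0.4, -0.3]
grip_width: 0.0597
```

Request:
move_arm(
  moves=[
    [0,0,0,0,0,0],
    [0,0,0,0,0,0],
    [0,0,0,0,0,0],
    [0,0,0,0,0,0],
    [0,0,0,0,0,0],
    [0,0,0,0,0,0],
  ],
  claw=15,
  newtons=35,
)

```text
time_s: 3.63
tool_pos: [0.5451, -0.0336, 0.0348]
tool_rot: [-90.0, 0.0, -81.0]
force: [0.7, 0.2, 0.7]
grip_width: 0.0278
```

Request:
move_arm(
  moves=[
    [0,-4,0,0,0,0],
    [0,-10,0,0,0,0],
    [0,-18,0,0,0,0],
    [0,-25,0,0,0,0],
    [0,-28,0,0,0,0],
    [0,-28,0,0,0,0],
    [0,-28,0,0,0,0],
  ],
)

```text
time_s: 4.22
tool_pos: [0.5452, -0.0335, 0.063]
tool_rot: [-90.0, 0.0, -80.9]
force: [0.0, -1.2, -0.8]
grip_width: 0.0255
```

Run:
```python
from h import *
np.set_printoptions(precision=4,suppress=True)
o=env.get_obs();print(o['time_s'],o['tool_pos'],o['tool_rot'],o['qpos'],o['grip_width'],o['force'])
im,d=grab('side','s2.png')
cv2.imwrite('pics/s2c.png',cv2.resize(im[160:340,170:400,::-1],None,fx=3.3,fy=3.3,interpolation=cv2.INTER_CUBIC))
```

```text
4.2167 [ 0.5452 -0.0335  0.063 ] [-89.9521   0.0113 -80.9476] [-24.5456  15.5482  28.6888 109.7909  -8.8751  56.7652  17.1909] 0.025486776607068985 [ 0.0415 -1.1519 -0.7795]
```

View pics/s2c.png

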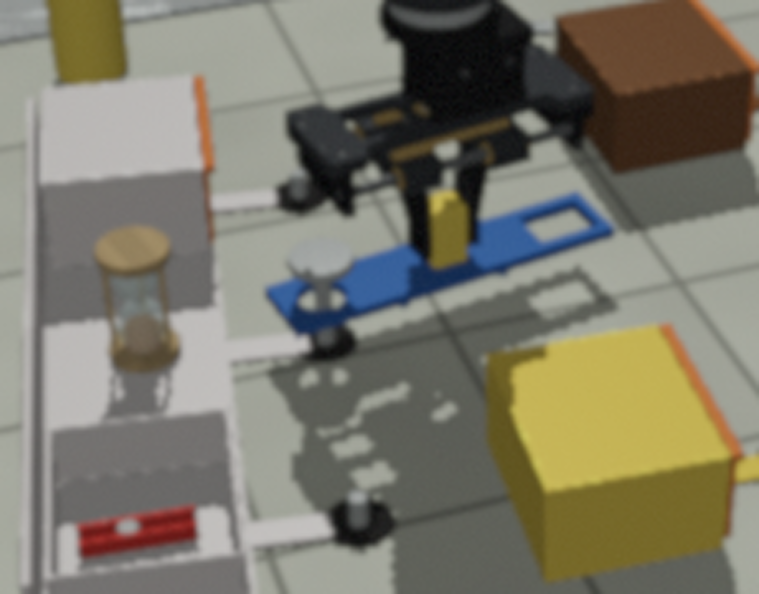

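Bar is lifted level, 28 mm up. Next I work out the arc around the bolt.

Run:
```python
from h import *
p0=np.array([.5452,-.0335]);a=np.radians(-80.95);X=np.array([np.cos(a),np.sin(a)]);Z=np.array([-np.sin(a),np.cos(a)])
t0=189.05
for s in np.linspace(0,1,21)[1:]:
    th=np.radians(t0+71.45*s);h=np.array([.634,-.0193])*(1-s)+np.array([.6315,-.0205])*s
    b=h+.09*np.array([np.cos(th),np.sin(th)])-p0
    print([round(b@X*1000),0,round(b@Z*1000),0,round(-71.45*s,1),0])
```

```text
[6, 0, 0, 0, np.float64(-3.6), 0]
[11, 0, 0, 0, np.float64(-7.1), 0]
[17, 0, 1, 0, np.float64(-10.7), 0]
[22, 0, 2, 0, np.float64(-14.3), 0]
[28, 0, 4, 0, np.float64(-17.9), 0]
[33, 0, 5, 0, np.float64(-21.4), 0]
[38, 0, 7, 0, np.float64(-25.0), 0]
[43, 0, 10, 0, np.float64(-28.6), 0]
[48, 0, 13, 0, np.float64(-32.2), 0]
[53, 0, 16, 0, np.float64(-35.7), 0]
[57, 0, 19, 0, np.float64(-39.3), 0]
[62, 0, 22, 0, np.float64(-42.9), 0]
[66, 0, 26, 0, np.float64(-46.4), 0]
[69, 0, 30, 0, np.float64(-50.0), 0]
[73, 0, 35, 0, np.float64(-53.6), 0]
[76, 0, 39, 0, np.float64(-57.2), 0]
[79, 0, 44, 0, np.float64(-60.7), 0]
[82, 0, 49, 0, np.float64(-64.3), 0]
[84, 0, 54, 0, np.float64(-67.9), 0]
[86, 0, 59, 0, np.float64(-71.4), 0]
```

Request:
move_arm(
  moves=[
    [3,0,0,0,-1.8,0],
    [8,0,0,0,-5,0],
    [14,0,1,0,-9,0],
    [20,0,2,0,-12.5,0],
    [25,0,3,0,-16,0],
    [31,0,4,0,-20,0],
    [36,0,6,0,-23.5,0],
    [41,0,9,0,-27,0],
    [46,0,12,0,-30.5,0],
    [51,0,15,0,-34,0],
    [54,0,17,0,-36.5,0],
    [56,0,18,0,-38.5,0],
    [57,0,19,0,-39.3,0],
  ],
)

```text
time_s: 5.35
tool_pos: [0.5724, -0.0873, 0.062]
tool_rot: [-90.0, 0.0, -41.6]
force: [0.7, 0.8, -0.7]
grip_width: 0.0259
```

Run:
```python
from h import *
np.set_printoptions(precision=4,suppress=True)
o=env.get_obs();print(o['time_s'],o['tool_pos'],o['tool_rot'],o['qpos'],o['grip_width'],o['force'])
im,d=grab('top','t3.png')
cv2.imwrite('pics/t3c.png',cv2.resize(im[60:260,220:480,::-1],None,fx=3,fy=3,interpolation=cv2.INTER_CUBIC))
```

```text
5.35 [ 0.5724 -0.0873  0.062 ] [-90.0455   0.0346 -41.6076] [-14.2227  19.0263  23.7629 105.0049  -8.9034  57.8472  61.5409] 0.025888803912894668 [ 0.703   0.8221 -0.7347]
```

View pics/t3c.png

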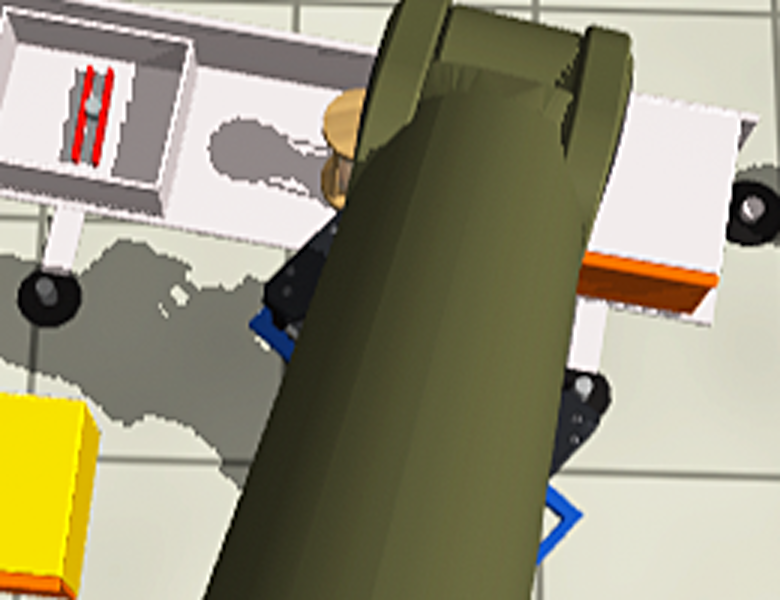

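Run:
```python
from h import *
a=np.radians(-41.65);X=np.array([np.cos(a),np.sin(a)]);Z=np.array([-np.sin(a),np.cos(a)])
p0=np.array([.5724,-.0873])
for s in np.linspace(.55,1,11)[1:]:
    th=np.radians(189.05+71.45*s);h=np.array([.634,-.0193])*(1-s)+np.array([.6315,-.0205])*s
    b=h+.09*np.array([np.cos(th),np.sin(th)])-p0
    print(round(b@X*1000),0,round(b@Z*1000),0,round(-71.45*(s-.55),1),0)
```

```text
5 0 0 0 -3.2 0
10 0 1 0 -6.4 0
15 0 1 0 -9.6 0
20 0 2 0 -12.9 0
25 0 3 0 -16.1 0
30 0 5 0 -19.3 0
34 0 6 0 -22.5 0
39 0 8 0 -25.7 0
43 0 11 0 -28.9 0
48 0 13 0 -32.2 0
```

Request:
move_arm(
  moves=[
    [3,0,0,0,-1.6,0],
    [8,0,0,0,-4.8,0],
    [13,0,1,0,-8,0],
    [18,0,2,0,-11.2,0],
    [23,0,3,0,-14.5,0],
    [28,0,4,0,-17.7,0],
    [32,0,5,0,-21,0],
    [37,0,7,0,-24.1,0],
    [41,0,9,0,-27.3,0],
    [45,0,12,0,-30,0],
    [47,0,13,0,-31.5,0],
    [48,0,13,0,-32.2,0],
    [48,0,13,0,-32.2,0],
    [48,0,13,0,-32.2,0],
  ],
)

```text
time_s: 6.57
tool_pos: [0.6169, -0.109, 0.0623]
tool_rot: [-90.0, 0.0, -9.5]
force: [-0.5, 0.3, -1.2]
grip_width: 0.0254
```

Run:
```python
from h import *
np.set_printoptions(precision=4,suppress=True)
o=env.get_obs();print(o['time_s'],o['tool_pos'],o['tool_rot'],o['qpos'],o['grip_width'],o['force'])
im,d=grab('wrist','w4.png')
im,d=grab('side','s4.png')
cv2.imwrite('pics/s4c.png',cv2.resize(im[160:340,170:400,::-1],None,fx=3.3,fy=3.3,interpolation=cv2.INTER_CUBIC))
for n,p in(('bolt0',(.6315,-.0205,.072)),('stud',(.6007,-.1973,.022))): print(n,proj('wrist',p),proj('side',p))
```

```text
6.5667 [ 0.6169 -0.109   0.0623] [-89.9987   0.033   -9.5102] [-7.1855 23.768  18.2787 97.8915 -8.4185 59.7198 94.396 ] 0.02544907782292871 [-0.5058  0.3029 -1.2098]
bolt0 (np.float64(556.443872130987), np.float64(338.95062787786685)) (np.float64(267.7416160768242), np.float64(237.22524581491137))
stud (np.float64(137.63212246908944), np.float64(284.76666631280517)) (np.float64(261.3694596961627), np.float64(212.08935519574226))
```

View pics/s4c.png

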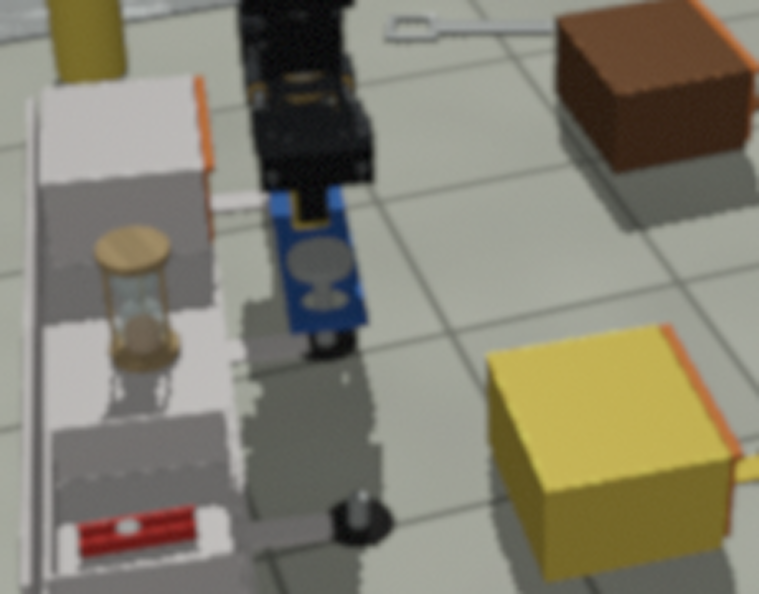

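View pics/w4.png

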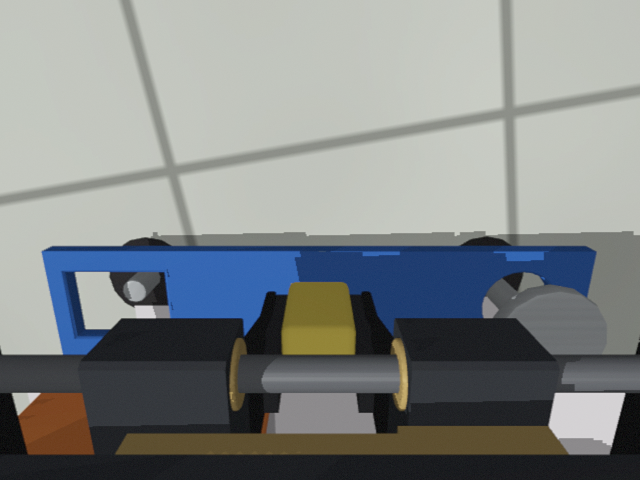

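The stud's top shows through the slot at (137,288). It is predicted at (138,285), and the slot centre is within 2 mm of the stud. Lowering now.

Request:
move_arm(
  moves=[
    [0,3,0,0,0,0],
    [0,7,0,0,0,0],
    [0,12,0,0,0,0],
    [0,17,0,0,0,0],
    [0,22,0,0,0,0],
    [0,25,0,0,0,0],
    [0,27,0,0,0,0],
    [0,28,0,0,0,0],
    [0,28,0,0,0,0],
  ],
)

```text
time_s: 7.42
tool_pos: [0.617, -0.109, 0.0351]
tool_rot: [-90.0, 0.0, -9.5]
force: [-1.5, 1.2, 4.2]
grip_width: 0.026
```

Run:
```python
from h import *
o=env.get_obs();print(o['time_s'],o['tool_pos'],o['force'],o['grip_width'])
im,d=grab('wrist','w5.png')
```

```text
7.4167 [ 0.61701519 -0.10901062  0.03508116] [-1.53524473  1.22410983  4.24943037] 0.02603490636728941
```

View pics/w5.png

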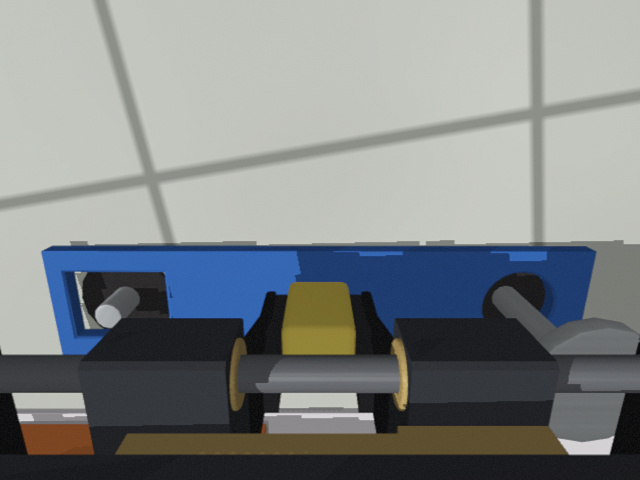

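The stud now stands through the slot at (115,305), the bar is down, and the force reads 4 N. Release and rise.

Request:
move_arm(
  moves=[
    [0,0,0,0,0,0],
    [0,0,0,0,0,0],
    [0,0,0,0,0,0],
    [0,0,0,0,0,0],
    [0,0,0,0,0,0],
  ],
  claw=54,
)

```text
time_s: 7.88
tool_pos: [0.6174, -0.1091, 0.0345]
tool_rot: [-90.0, -0.0, -9.5]
force: [0.3, -0.4, 0.0]
grip_width: 0.0501
```

Request:
move_arm(
  moves=[
    [0,-5,0,0,0,0],
    [0,-15,0,0,0,0],
    [0,-30,0,0,0,0],
    [0,-50,0,0,0,0],
    [0,-75,0,0,0,0],
    [0,-100,0,0,0,0],
    [0,-120,0,0,0,0],
    [-20,-140,0,0,0,0],
    [-50,-150,0,0,0,0],
    [-80,-150,0,0,0,0],
    [-110,-150,0,0,0,0],
    [-130,-150,0,0,0,0],
    [-140,-150,0,0,0,0],
    [-140,-150,0,0,0,0],
  ],
)

```text
time_s: 9.05
tool_pos: [0.478, -0.0859, 0.1857]
tool_rot: [-89.9, -0.1, -9.5]
force: [0.1, 0.5, 0.2]
grip_width: 0.0539
```

Run:
```python
from h import *
o=env.get_obs();print(o['time_s'],o['tool_pos'],o['force'],o['grip_width'])
im,d=grab('side','s6.png')
a=cv2.resize(im[160:340,170:400,::-1],(760,595),interpolation=cv2.INTER_CUBIC);cv2.imwrite('pics/s6c.png',a)
h=cv2.cvtColor(im,cv2.COLOR_RGB2HSV)
b=(h[...,0]>100)&(h[...,0]<125)&(h[...,1]>150)&(h[...,2]>40)&(d>0)
v,u=np.nonzero(b);c=camera_info('side');z=d[v,u];P=(np.c_[(u-c['cx'])/c['fx']*z,(v-c['cy'])/c['fy']*z,z]-np.array(c['t']))@np.array(c['R'])
P=P[(P[:,0]>.5)&(P[:,1]<.1)&(P[:,2]<.05)];print(np.percentile(P[:,2],[5,50,95]),cv2.minAreaRect((P[:,:2]*1000).astype(np.float32)))
A=np.c_[P[:,:2],np.ones(len(P))];print('slopes',np.linalg.lstsq(A,P[:,2],rcond=None)[0])
```

```text
9.05 [ 0.47797294 -0.08593256  0.18565537] [0.07294719 0.45512763 0.17603664] 0.053935844054605483
[0.00941297 0.01384041 0.01705829] ((619.2418823242188, -106.29480743408203), (240.1039276123047, 46.202415466308594), 80.61158752441406)
slopes [ 0.01902016 -0.00532588  0.00127976]
```

View pics/s6c.png

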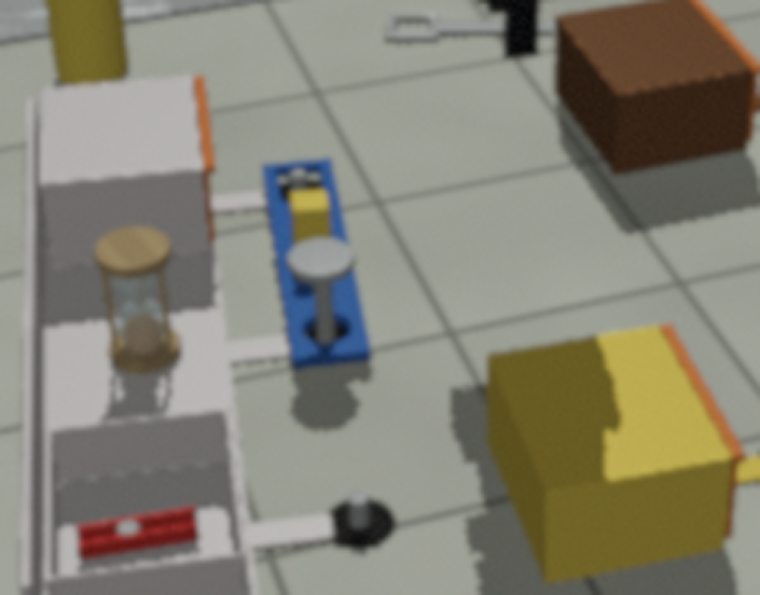

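The bar lies flat with its top at 13.8 mm and a slope under 0.02. The stud shows in the slot at crop (300,180), the timer is upright at (138,300), and the robot is clear. Handing in.

```bash
python3 -c "
from h import *
print(job.sign_off())"
```

```text
the job is handed in; nothing more can be done
None
```

The guard bar now lies flat over the stud in front of the white bin with the orange front, and the job is handed in. I gripped the bar by its yellow block, lifted it 28 mm and swung it about 71° round the tall bolt. I then lowered it over the stud, released it and moved the arm clear, at about 9 s of the 32 s allowed.

**Last checks:**
- **Seating:** the stud shows through the slot in both the wrist and side views. The bar's top measures 13.8 mm in the middle, against 14 mm expected, with a fitted slope of about 1°.
- **Surroundings:** the egg timer is upright and, in the pictures, looks not to have moved. The yellow and brown look-alikes were left alone.
- **Forces:** the highest force reading was about 4 N, as the bar touched down. I only read it at the end of each move.
- **Disagreement:** the side camera put the bin stud about 14 mm from where the top camera did. I used the top camera's figure because it matched the 180 mm distance from the bolt, and the wrist view confirmed it before lowering.

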